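# Close a two-part press mould with its draw latch

### The job

Lift the loose mould half out of its drying bay and stand it upright on the open table so that you can take it again by the two sides left and right of its patterned face. Then stand it on the clamp stand's base plate with its patterned face against the fixed half and its sides lined up, let go, swing the latch loop down over the keeper hook, and push the lever over until it is fully home and the mould is clamped shut. Do not knock the other things about or tip the mould half over.

Things in the scene. Friction and masses are not known exactly. Their poses are not given: they have to be found in the camera images.
- half: Loose plaster mould half: off-white block 56 (x) x 62 (y) x 60 (z) mm, 0.5 to 0.7 kg. Origin: centre of its underside; z up. Its mating face, with a darker C-shaped pattern, is the +x side. For seating take it by its two y sides, left and right of that face (62 mm across). Starts upright in the bay at the bay's yaw, where only its +x and -x sides (56 mm across) can be reached.
- half_face (a point): Middle of the lower edge of the loose half's patterned mating face: 28 mm along +x from its origin. In the bay this face looks away from the robot; the hook on top opens towards the robot.
- keeper (a point): Where the loop's bar lies when tight in the keeper: x = -10, z = 68 mm of the loose half. The keeper is a steel hook 24 mm wide (y) on the half's top: a post whose -x face is at x = -7 mm, with a 3 mm lip on top that reaches to x = -13 mm (lip underside z = 73, top 76 mm). The hook is open towards -x.
- bay: Wooden drying bay, fixed: floor 80 (x) x 94 (y) mm, 12 mm thick; origin at the centre of its underside. Two cheeks 12 mm thick, up to 80 mm above the table, run along x with inner faces at y = +-35 mm, so there is 4 mm beside each side of the mould half. Open at +x, -x and above.
- stand: Clamp stand, fixed. Grey base plate 8 mm thick, x from -76 to +120, y +-45 mm; origin under the seam on the plate's underside. On it at x = 0 to 56 mm the fixed plaster half, 62 mm wide, top at z = 68 mm, its mating face in the plane x = 0, then a wooden block to x = 107. The loose half belongs at -x of it: the stand's yaw, its origin at x = -28, y = 0, z = 8 mm.
- lever_pivot (a point): Lever's hinge axis, parallel to the stand's y: at x = 36, y = 0, z = 80 mm of the stand, over the fixed half.
- lever_tip (a point): Middle of the lever's free end, 85 mm from lever_pivot along the lever. Steel lever 18 mm wide, 4 mm thick, its last 20 mm inside a red grip 26 mm wide and 7 mm thick, which ends 7 mm beyond this point. The lever's middle plane lies 6 mm beside the pivot, on the upper side when shut (on the keeper's side when it stands up).
- loop_bar (a point): Middle of the 6 mm round end bar (parallel to the stand's y) of the wire loop. Loop: 43 mm wide over its side wires, 33 mm inside, 91 mm from its hinge to the bar. Its hinge is on the lever, 20 mm from lever_pivot, at angle (lever - 0.2 rad) in the stand's x-z plane.
- loop_tab (a point): Point in the red finger tab that prolongs the loop, 22 mm beyond the bar. Tab 20 mm wide (y), 5 mm thick, ending 31 mm beyond the bar: grip it across its 20 mm or push it. The loop stretches like a spring along its length (3 N per mm, at most 9 mm).
- lever (a joint): Lever angle, rad: the lever points at this angle in the stand's x-z plane. 0: fully home, flat along +x; pi/2 upright; limit 2.1, leaning to the keeper's side. Starts 1.75 to 1.95; stays where left (friction 0.05 N m). With the loop hooked it takes about 2 N at the tip, and passes over centre shortly before 0, where the loop's pull then holds it.
- loop (a joint): Loop angle relative to the lever, rad: the loop points at angle pi + lever + loop in the stand's x-z plane (0 along +x, pi/2 up, pi along -x). Starts roughly upright, where slight friction keeps it; well off upright it falls by its weight. With the lever as it starts and the half flush, the bar comes down 5 to 12 mm beyond the hook's lip.
- jar: Red pigment jar, 68 mm across, 104 mm tall; a bystander. Origin: centre of its underside.
- beaker: Pale beaker, 70 mm across, 78 mm tall; a bystander. Origin: centre of its underside.
- dish: Small bisque dish, 72 mm across, 24 mm tall; a bystander. Origin: centre of its underside.
- rib: Wooden kidney rib, 43 x 83 x 6 mm, lying flat; a bystander. Origin: centre of its underside.
- trailer: Red slip trailer bulb with white nozzle, 54 mm across, 100 mm tall; a bystander. Origin: centre of its underside.
- loop_wire: The sprung wire loop with its end bar and red tab, 43 mm wide. Origin on the loop's hinge; -x points along the loop to the bar.
Things that resemble listed ones, but are neither listed nor needed, are in the scene too. Leave any blue look-alike of the half alone.

How it is judged (in metres and radians):
On the way, in this order (a step that is already met when the one before it is completed fails the run):
1. the loose half stands upright on the open table, clear of bay and stand, and is let go (height (world z) of half below 0.02 m and angle between half's own z axis and vertical below 0.08 rad and linear speed of half below 0.03 m/s and contact force between each of the fingers, bay, stand and half below 0.05 N and horizontal distance between half and bay above 0.06 m), for 0.15 s.
2. the loose half stands on the base plate, its patterned face against the fixed half (gap under 5 mm), sides in line within 6 mm, let go (x of half_face in the frame of stand between -0.005 and 0.003 m and y of half_face in the frame of stand between -0.006 and 0.006 m and z of half_face in the frame of stand below 0.012 m and angle between the x axis of half and the x axis of stand, either way round below 0.1 rad and angle between half's own z axis and vertical below 0.06 rad and contact force between the fingers and half below 0.05 N), for 0.15 s.
3. the loop's bar lies behind the keeper hook and below its lip while the lever is still up (value of joint lever above 1 rad and z of loop_bar in the frame of half between 0.055 and 0.071 m and x of loop_bar in the frame of half between -0.032 and -0.008 m and y of loop_bar in the frame of half between -0.009 and 0.009 m), for 0.15 s.
At the end, for the whole second after the job is handed in: The lever is home (under 0.08 rad), the loop is in the keeper hook and pulls on it with more than 2 N, and the loose half stands still and upright on the base plate with its patterned face against the fixed half (within 3 mm, 0.08 rad) and its sides in line within 6 mm (value of joint lever below 0.08 rad and contact force between loop_wire and half above 2 N and distance between loop_bar and keeper below 0.013 m and x of half_face in the frame of stand between -0.003 and 0.003 m and y of half_face in the frame of stand between -0.006 and 0.006 m and z of half_face in the frame of stand below 0.012 m and angle between the x axis of half and the x axis of stand, either way round below 0.08 rad and angle between half's own z axis and vertical below 0.05 rad and linear speed of half below 0.01 m/s); the robot touches nothing.
It fails at once if the loose half is tipped over (angle between half's own z axis and vertical above 0.6 rad).
It fails at once if a bystander is shifted by more than 30 mm (distance of any of jar, beaker, dish, rib, trailer from where it was at the start of the episode above 0.03 m).
It also fails if it takes over 72 s, if anything falls off the work surface, if the arm or the gripper's body presses on something with over 40 N, if the wrist force passes 120 N, or if a joint passes its speed limit or range.

### The arm

A 7-joint arm with a two-finger parallel gripper is mounted at the origin on the work surface; the furniture and walls round the work are solid. World frame = base frame: x ahead of the robot, y to its left, z up, the work surface at z = 0. Lengths are in m, angles in degrees, forces in N, time in s.
With the tool pointing down it reaches from about 0.35 to 0.775 m from the base axis. Payload 3.1 kg.
Tool frame: the origin (TCP) lies on the centre line of the jaws, within the pads' length; the fingertips stand 17 mm ahead of it and the grasp point (between the pads) lies 2 mm behind it (robot.tip_reach is the distance from the TCP to the fingertips, in m); z points along the fingers, y is the direction in which the jaws open and shut (so a half turn about z gives the same grasp; the last joint's range is limited). The gripper opens to 85 mm and grips with 20 to 120 N. Pads are 22 mm wide; open, the fingers measure 114 mm over their backs; the gripper's body (76 mm by 85 mm) begins 54 mm behind the grasp point. The pads swing forward as they close: fully open they stand 13 mm farther back than shut.
Start: joints at [-76.014, 17.813, 0.802, 86.603, -0.252, 75.585, -1.558], TCP at [0.155, 0.528, 0.248] pointing down, gripper open.
Joint ranges: [-154.91, 154.91], [-16.99, 109.72], [-72.82, 74.43], [7.12, 147.25], [-82.49, 262.49], [11.32, 116.49], [-174.64, 174.64]. Speed limits (degrees/s): [159.86, 159.86, 180, 180, 180, 180, 180].

### API

Orientations are given as [roll, pitch, yaw] about the fixed x, y, z axes, in that order (R = Rz(yaw) Ry(pitch) Rx(roll)).
In Python, from station import robot, fingers, vision, workorder, recognise gives the robot as it stands. Calls block until the motion is done:
- robot.move_to(position, orientation): joint-space move of the TCP to a pose.
- robot.line_to(position, orientation=None, velocity=0.15, f_stop=None): straight line of the TCP; orientation=None keeps the orientation; velocity is the mean speed in m/s. With f_stop (N) it stops when the force on the tool has changed by that much, and returns True; else False.
- robot.move_j(angles): joint-space move.
- fingers.gripper_to(opening, force=None): opening from 0.0 (shut) to 1.0 (fully open); force is the grip in N (None keeps the last); returns when the fingers have stopped.
- robot.pause(seconds).
- robot.inverse_kinematics(position, orientation): joint angles nearest the present ones, or None.
- vision.grab_frame(name): name is "side" or "top"; returns the picture (480x640x3 uint8, red, green, blue); there is no depth.
- vision.calibration(name): a dict with "mtx" (3x3 intrinsics, pixels), "extrinsics" (4x4, takes a point from world to camera coordinates). Camera axes: x right, y up, looking along -z (the intrinsics and any distortion apply to the point x, -y, -z); pixel columns grow to the right and rows downward; lengths in m; the calibration is good to about 2 mm. A picture is of the moment at which its call begins. calibration takes no time and is no camera call.
A pose or a line that the arm cannot do raises robot.PlanningError and nothing moves.
- workorder.close_job(): hands the job in, once; it reports no verdict.
Trained networks look in the newest picture that a camera, given by its name, has taken for a name from the list of things; names that differ only in an ending like _2 or _b are one class to them, and where a whole thing is asked for, a point or a joint stands for the part that bears it (a point fixed in the world has none). Each returns a list of dicts, best first, with "p" (0 to 1); they miss things now and then, are a little off and sometimes report something else, mostly with a low value. They report only what shows in the picture. A call takes as long as a camera call. They do not tell look-alikes from the thing itself.
- recognise(label, camera): "rect" ([centre column, centre row, width, height] in pixels, round what is visible of it).
Readings, each from a call of its own:
- robot.current_time_s(): time.
- robot.current_joint_positions(): joint angles.
- robot.current_dq(): joint speeds.
- robot.current_joint_torque(): joint torques, N m.
- robot.current_tool_pos(): TCP position.
- robot.current_eef_rot(): TCP orientation.
- robot.current_contact_force(): force on the tool from outside, world axes, zero at the start.
- robot.current_torque(): the same for the moment, N m.
- robot.current_finger_gap(): opening from 0.0 (shut) to 1.0 (fully open).
Only numpy, scipy, OpenCV 4.12 (cv2) and the standard library are available. Lean on these libraries where they do the work, as an engineer would, in place of code of your own. Each camera call takes 0.05 s, during which the arm holds its last target.

## Working session

There is one attempt and no reset: what is moved stays moved. The work goes in short steps, each a Python script; the robot and the scene stay as the last script left them, time stands still between calls to the robot, and variables do not carry over. Pictures are saved under pics/ and viewed, and the job is handed in when it is done.

```bash
ls; mkdir -p pics
cat > s0.py <<'E'
from station import robot, fingers, vision, workorder, recognise
import cv2, numpy as np
for n in ("side","top"):
    im=vision.grab_frame(n); cv2.imwrite(f"pics/{n}0.png",im[:,:,::-1])
    c=vision.calibration(n); print(n,c["mtx"],c["extrinsics"],[k for k in c])
    for l in ["half","bay","stand","jar","beaker","dish","rib","trailer","loop_wire","lever_tip","loop_tab","loop_bar","lever_pivot","keeper","half_face"]:
        try: print(l,[([round(float(v)) for v in d["rect"]],round(d["p"],2)) for d in recognise(l,n)][:4])
        except Exception as e: print(l,e)
print(robot.current_time_s(), robot.current_tool_pos(),robot.current_eef_rot())
E
python3 s0.py
```

```text
pics
side [[437.68138662   0.         328.54727382]
 [  0.         437.68138662 242.74455736]
 [  0.           0.           1.        ]] [[ 0.81934742 -0.57321858  0.00950102 -0.54551142]
 [ 0.3745696   0.54780164  0.7480715  -0.24218638]
 [-0.43401315 -0.60937166  0.66355012 -0.71209758]
 [ 0.          0.          0.          1.        ]] ['mtx', 'extrinsics']
half [([333, 235, 28, 37], 0.97), ([225, 204, 32, 34], 0.89)]
bay [([229, 208, 51, 54], 0.98), ([228, 205, 30, 40], 0.62)]
stand [([323, 291, 92, 128], 0.76)]
jar [([287, 169, 26, 46], 0.97)]
beaker [([326, 198, 28, 35], 0.73)]
dish [([422, 389, 46, 43], 0.78), ([324, 290, 98, 131], 0.45)]
rib [([363, 411, 52, 31], 0.93), ([325, 256, 24, 59], 0.47)]
trailer [([386, 248, 25, 41], 0.62), ([228, 207, 34, 37], 0.18)]
loop_wire [([328, 252, 22, 50], 0.97)]
lever_tip [([322, 254, 22, 62], 0.59), ([229, 209, 52, 55], 0.42)]
loop_tab []
loop_bar [([325, 254, 22, 60], 0.85)]
lever_pivot [([325, 292, 98, 129], 0.97), ([327, 254, 27, 53], 0.27)]
keeper [([335, 239, 32, 35], 0.97), ([228, 208, 35, 27], 0.78)]
half_face [([229, 206, 30, 39
[... 578 characters left out ...]
, 0.83)]
beaker [([244, 191, 34, 38], 0.93)]
dish [([475, 267, 34, 36], 0.8), ([194, 287, 33, 30], 0.21)]
rib [([458, 311, 36, 26], 0.82), ([164, 192, 44, 37], 0.44)]
trailer [([350, 189, 24, 26], 0.81), ([244, 193, 36, 39], 0.73), ([193, 288, 35, 30], 0.22)]
loop_wire [([378, 275, 11, 27], 0.67)]
lever_tip [([374, 279, 20, 24], 0.88)]
loop_tab [([379, 277, 7, 22], 0.46)]
loop_bar [([378, 278, 11, 25], 0.42), ([372, 279, 23, 25], 0.4)]
lever_pivot [([362, 278, 90, 44], 0.88)]
keeper [([299, 218, 37, 37], 0.64), ([195, 286, 34, 32], 0.63)]
half_face [([193, 286, 36, 32], 0.68), ([301, 219, 35, 40], 0.67)]
1.6 [0.15501003 0.52770744 0.24830363] [-1.79999914e+02  1.20811613e-03  1.63632827e+02]
```

View pics/side0.png

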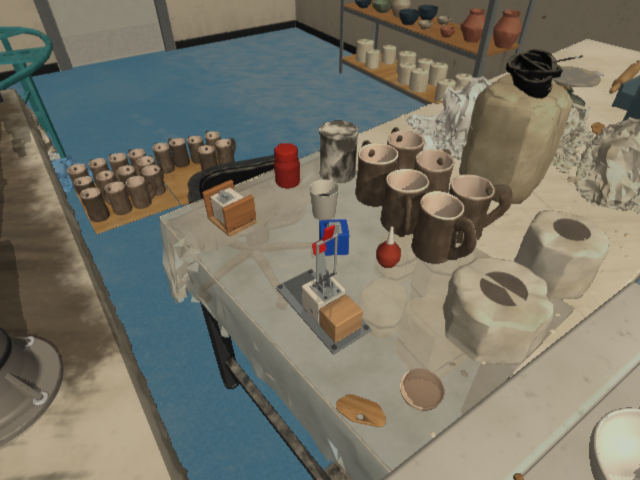

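View pics/top0.png

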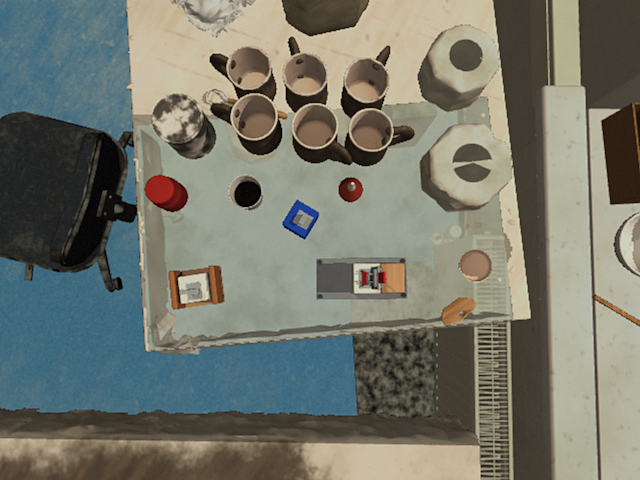

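The pictures show the white half in the bay at top (194,288) and side (228,206). The stand is at top (362,277), with its wooden block on the right, so stand +x is roughly world -y. The blue look-alike is at top (300,220). Next I zoom in for precise corners.

Run:
```python
import cv2,numpy as np
t=cv2.imread("pics/top0.png"); s=cv2.imread("pics/side0.png")
def crop(im,x,y,w,h,f,n):
    c=cv2.resize(im[y:y+h,x:x+w],None,fx=f,fy=f,interpolation=cv2.INTER_CUBIC)
    for i in range(0,w,10): cv2.putText(c,str(x+i),(i*f,8),0,.3,(0,0,255),1); cv2.line(c,(i*f,8),(i*f,14),(0,255,255),1)
    for i in range(0,h,10): cv2.putText(c,str(y+i),(0,i*f+4),0,.3,(0,0,255),1); cv2.line(c,(18,i*f),(24,i*f),(0,255,255),1)
    cv2.imwrite(n,c)
crop(t,160,255,75,65,8,"pics/bay_t.png")
crop(t,310,245,105,65,7,"pics/stand_t.png")
crop(s,270,215,105,140,4,"pics/stand_s.png")
crop(s,195,175,75,65,8,"pics/bay_s.png")
```

```text
(no output)
```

View pics/bay_t.png

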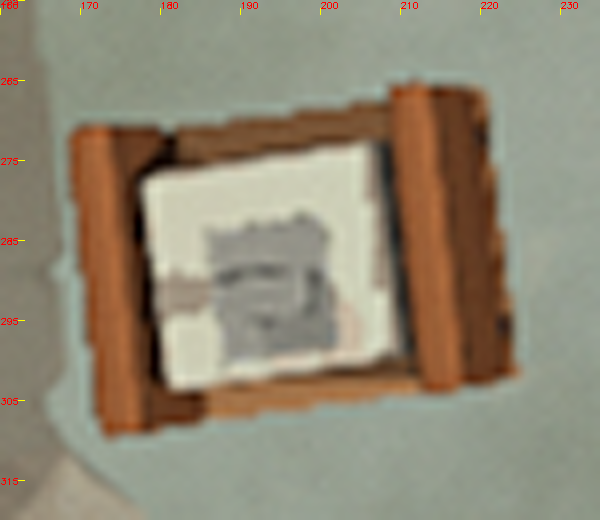

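View pics/stand_t.png

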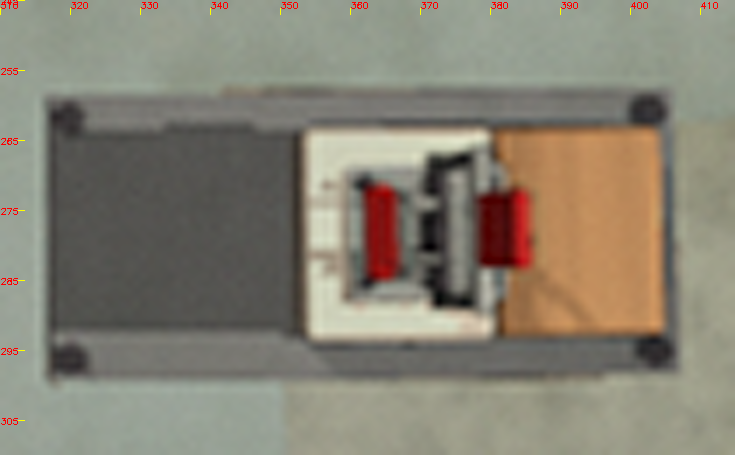

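View pics/stand_s.png

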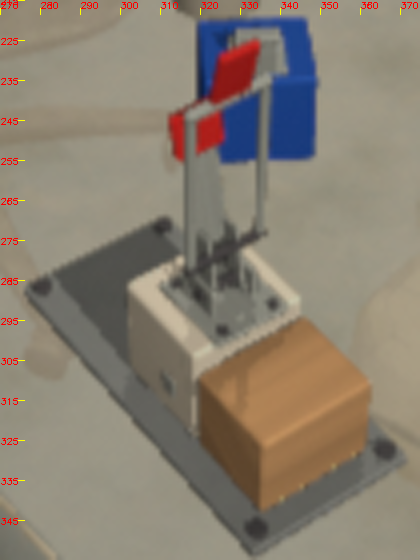

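View pics/bay_s.png

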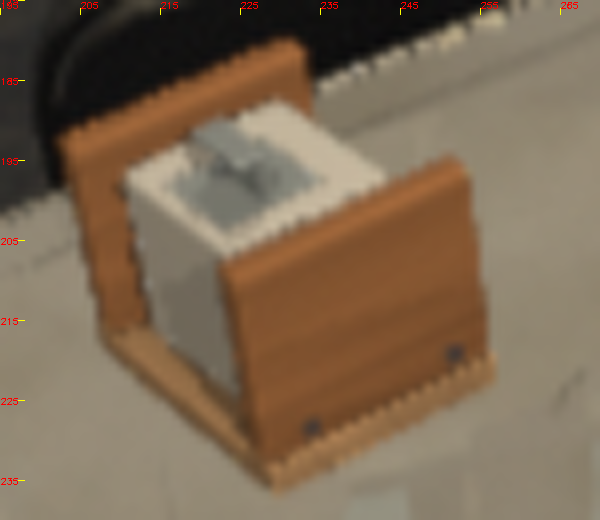

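```bash
cat > h.py <<'E'
import numpy as np, cv2, json
from scipy.optimize import least_squares
from station import robot, fingers, vision, workorder, recognise
CAL={n:vision.calibration(n) for n in ("side","top")}
def proj(n,P):
    P=np.atleast_2d(P); c=CAL[n]; E=np.array(c["extrinsics"]); K=np.array(c["mtx"])
    q=P@E[:3,:3].T+E[:3,3]; q=q*[1,-1,-1]; r=q@K.T
    return r[:,:2]/r[:,2:]
def Rz(a): c,s=np.cos(a),np.sin(a); return np.array([[c,-s,0],[s,c,0],[0,0,1]])
def fit(obs,x0):
    # obs: list (cam,(px),(mm pt)); returns x,y,yaw
    def f(p): return np.concatenate([(proj(n,Rz(p[2])@(np.array(m)/1e3)+[p[0],p[1],0])[0]-px) for n,px,m in obs])
    r=least_squares(f,x0,loss="soft_l1"); return r.x, r.fun.reshape(-1,2)
def snap(n,name):
    im=vision.grab_frame(n); cv2.imwrite(name,im[:,:,::-1]); return im
def crop(im,x,y,w,h,f,n):
    c=cv2.resize(im[y:y+h,x:x+w,::-1],None,fx=f,fy=f,interpolation=cv2.INTER_CUBIC)
    for i in range(0,w,10): cv2.putText(c,str(x+i),(i*f,8),0,.3,(0,0,255),1); cv2.line(c,(i*f,8),(i*f,14),(0,255,255),1)
    for i in range(0,h,10): cv2.putText(c,str(y+i),(0,i*f+4),0,.3,(0,0,255),1); cv2.line(c,(18,i*f),(24,i*f),(0,255,255),1)
    cv2.imwrite(n,c)
E
cat > s1.py <<'E'
from h import *
T=lambda c,m,o,f:[( "top",np.array([o[0]+x/f,o[1]+y/f]),mm) for (x,y),mm in zip(c,m)]
S=lambda c,m,o,f:[( "side",np.array([o[0]+x/f,o[1]+y/f]),mm) for (x,y),mm in zip(c,m)]
st=T([(48,97),(48,380),(668,88),(677,372),(303,128),(306,340)],[(-76,45,8),(-76,-45,8),(120,45,8),(120,-45,8),(0,31,68),(0,-31,68)],(310,245),7)
ss=S([(28,290),(165,218),(255,545),(405,455),(130,285),(195,357)],[(-76,-45,8),(-76,45,8),(120,-45,8),(120,45,8),(0,-31,68),(56,-31,68)],(270,215),4)
bt=T([(70,130),(113,128),(103,435),(143,432),(390,87),(430,87),(418,390),(458,388)],[(40,47,80),(40,35,80),(-40,47,80),(-40,35,80),(40,-35,80),(40,-47,80),(-40,-35,80),(-40,-47,80)],(160,255),8)
bs=S([(228,272),(468,178),(62,140),(275,490),(493,375)],[(-40,-47,80),(40,-47,80),(-40,47,80),(-40,-47,0),(40,-47,0)],(195,175),8)
ht=T([(140,180),(365,143),(170,388),(395,355)],[(28,31,72),(28,-31,72),(-28,31,72),(-28,-31,72)],(160,255),8)
hs=S([(125,175),(228,250),(285,100)],[(-28,31,72),(-28,-31,72),(28,31,72)],(195,175),8)
for nm,a,b,x0 in (("stand",st,ss,[.52,-.16,-1.57]),("bay",bt,bs,[.52,.18,.1]),("half",ht,hs,[.52,.18,.1])):
    for o in (a+b,a,b):
        p,r=fit(o,x0); print(nm,p[:2].round(4),np.degrees(p[2]).round(2),np.abs(r).mean().round(2)); 
    if 1: print(fit(a+b,x0)[1].round(1).tolist())
# others rough
for l,px,z in (("jar",(166,192),.1),("beaker",(244,191),.078),("trailer",(350,189),.05),("blue",(301,220),.06),("dish",(475,267),.02),("rib",(458,311),.006)):
    g=least_squares(lambda p:proj("top",[p[0],p[1],z])[0]-px,[.5,0]).x; print(l,g.round(3))
E
python3 s1.py
```

```text
stand [ 0.5375 -0.1366] -88.39 0.91
stand [ 0.5375 -0.1352] -88.52 0.5
stand [ 0.5366 -0.139 ] -88.26 1.0
[[-0.2, -0.6], [0.4, 0.7], [1.5, -0.7], [1.5, 0.5], [0.4, -0.0], [0.6, 0.1], [-2.2, -1.9], [0.2, -2.4], [-0.3, 1.2], [1.2, -0.9], [-1.8, -1.6], [-0.3, -0.7]]
bay [0.5151 0.1889] 8.06 0.73
bay [0.515 0.189] 8.02 0.64
bay [0.5153 0.1879] 7.59 0.93
[[-0.5, -0.6], [-0.0, -1.1], [-0.6, 0.7], [0.3, 0.3], [-0.4, -0.4], [0.5, -1.2], [0.4, 1.1], [1.3, 0.6], [0.1, 0.1], [0.2, -2.5], [-1.8, -1.8], [-0.5, 0.7], [0.6, 0.3]]
half [0.5134 0.1893] 8.63 1.03
half [0.5129 0.1905] 9.86 0.76
half [0.5115 0.1824] 6.08 0.86
[[-0.1, -1.0], [1.9, -0.5], [-0.8, 0.4], [1.4, 0.4], [-1.6, -2.1], [0.7, 0.5], [-1.1, -2.1]]
jar [0.706 0.246]
beaker [0.714 0.092]
trailer [ 0.726 -0.128]
blue [ 0.657 -0.026]
dish [ 0.566 -0.399]
rib [ 0.471 -0.365]
```

Both cameras agree to about 2 mm:

| Thing | x, y (m) | Yaw |
|---|---|---|
| Half and bay | (0.514, 0.189) | about 8° |
| Stand | (0.537, -0.137) | -88.4° |

Next is an IK check for the whole plan. If it passes, I pick the half and stand it on the table.

```bash
cat >> h.py <<'E'
from scipy.spatial.transform import Rotation as Ro
STAND=np.array([.5373,-.1362]); SY=np.radians(-88.4)
def ori(yaw,tilt=0):
    """tool down, tool x at yaw (deg); tilt: lean about jaw axis (deg), + moves gripper body towards -tool x"""
    R=Ro.from_euler('z',yaw,degrees=True)*Ro.from_euler('x',180,degrees=True)*Ro.from_euler('y',tilt,degrees=True)
    return R
def rpy(R): return R.as_euler('xyz',degrees=True).tolist()
def stw(x,y,z): 
    p=Rz(SY)@(np.array([x,y,z])/1e3); return (p+[STAND[0],STAND[1],0])
def st():
    print("t",round(robot.current_time_s(),2),"tcp",np.round(robot.current_tool_pos(),4),"rot",np.round(robot.current_eef_rot(),1),"gap",round(robot.current_finger_gap(),3),"F",np.round(robot.current_contact_force(),1),flush=True)
E
python3 - <<'E'
from h import *
q=lambda p,R:(lambda a: None if a is None else np.round(a,0).tolist())(robot.inverse_kinematics(list(p),rpy(R)))
for y in (98.3,-81.7): print("pick",y,q([.514,.189,.04],ori(y)),q([.514,.189,.16],ori(y)))
for y in (1.6,-178.4): print("put",y,q([.51,.04,.028],ori(y)))
for y in (91.6,-88.4):
  for t in (-30,-15,0,15,30):
    R=ori(y,t); print("regr",y,t,"toolz",R.as_matrix()[:,2].round(2),q([.51,.04,.03],R),q(stw(-33,0,40),R),q(stw(-33,0,140),R))
E
```

```text
pick 98.3 [-44.0, 32.0, 30.0, 103.0, -20.0, 51.0, 4.0] [-46.0, 23.0, 32.0, 96.0, -13.0, 65.0, -2.0]
pick -81.7 [-22.0, 29.0, -0.0, 102.0, 0.0, 49.0, 166.0] [-26.0, 21.0, 5.0, 95.0, -2.0, 64.0, 168.0]
put 1.6 [-37.0, 32.0, 41.0, 109.0, -28.0, 49.0, -70.0]
put -178.4 [-28.0, 29.0, 28.0, 109.0, -18.0, 47.0, 101.0]
regr 91.6 -30 toolz [ 0.01 -0.5  -0.87] [-48.0, 38.0, 32.0, 104.0, 12.0, 53.0, -26.0] [-36.0, 37.0, 37.0, 106.0, 13.0, 45.0, -13.0] [-39.0, 28.0, 40.0, 102.0, 14.0, 57.0, -9.0]
regr 91.6 -15 toolz [ 0.01 -0.26 -0.97] [-40.0, 32.0, 32.0, 107.0, -2.0, 47.0, -9.0] [-31.0, 35.0, 42.0, 106.0, -11.0, 46.0, 14.0] [-34.0, 27.0, 46.0, 100.0, -5.0, 58.0, 12.0]
regr 91.6 0 toolz [ 0.  0. -1.] [-33.0, 30.0, 34.0, 109.0, -23.0, 48.0, 15.0] [-27.0, 39.0, 53.0, 103.0, -37.0, 57.0, 42.0] [-33.0, 33.0, 61.0, 98.0, -31.0, 68.0, 38.0]
regr 91.6 15 toolz [-0.01  0.26 -0.97] [-28.0, 34.0, 42.0, 109.0, -45.0, 58.0, 41.0] [-23.0, 49.0, 64.0, 100.0, -57.0, 77.0, 62.0] [-25.0, 42.0, 68.0, 95.0, -50.0, 85.0, 55.0]
regr 91.6 30 toolz [-0.01  0.5  -0.87] [-23.0, 43.0, 51.0, 107.0, -62.0, 76.0, 60.0] [-9.
[... 276 characters left out ...]
.4 -15 toolz [-0.01  0.26 -0.97] [-41.0, 45.0, 64.0, 109.0, -59.0, 70.0, -128.0] [-23.0, 50.0, 64.0, 100.0, -57.0, 77.0, -118.0] [59.0, 42.0, -65.0, 91.0, 23.0, 70.0, 174.0]
regr -88.4 0 toolz [-0. -0. -1.] [37.0, 43.0, -62.0, 106.0, 45.0, 59.0, 138.0] [-33.0, 46.0, 64.0, 103.0, -47.0, 62.0, -130.0] [-35.0, 35.0, 65.0, 98.0, -34.0, 69.0, -140.0]
regr -88.4 15 toolz [ 0.01 -0.26 -0.97] [-22.0, 29.0, 8.0, 107.0, 14.0, 49.0, 157.0] [41.0, 46.0, -62.0, 103.0, 59.0, 71.0, 138.0] [42.0, 35.0, -62.0, 98.0, 47.0, 75.0, 149.0]
regr -88.4 30 toolz [ 0.01 -0.5  -0.87] [-29.0, 34.0, 6.0, 104.0, 29.0, 58.0, 139.0] [-19.0, 33.0, 13.0, 106.0, 30.0, 50.0, 152.0] [-20.0, 24.0, 14.0, 101.0, 28.0, 61.0, 159.0]
```

```bash
cat > s2.py <<'E'
from h import *
fingers.gripper_to(1.0,50)
st()
robot.move_to([.514,.189,.17],rpy(ori(98.3))); st()
robot.line_to([.514,.189,.041],velocity=.12,f_stop=8); st()
fingers.gripper_to(0.0,50); st()
snap("side","pics/g1s.png"); 
robot.line_to([.514,.189,.16],velocity=.12); st()
snap("side","pics/g2s.png"); snap("top","pics/g2t.png")
E
python3 s2.py
```

```text
t 1.82 tcp [0.155  0.5277 0.2483] rot [180.    0.  163.6] gap 1.001 F [-0.6  0.   0.7]
t 3.63 tcp [0.5133 0.1914 0.17  ] rot [-1.80e+02 -1.00e-01  9.85e+01] gap 0.999 F [ 0.5 -0.1  0.1]
t 4.86 tcp [0.5148 0.1892 0.0418] rot [179.9  -0.   98.3] gap 1.0 F [-0.9 -0.2  0.3]
t 5.24 tcp [0.515  0.1893 0.0419] rot [179.9  -0.   98.3] gap 0.653 F [ 0.3 -0.2  3.4]
t 6.43 tcp [0.513  0.1888 0.1588] rot [-179.8    0.    98.3] gap 0.653 F [ 0.   0.5 -6.4]
```

```bash
cat > s3.py <<'E'
from h import *
robot.move_to([.51,.04,.16],rpy(ori(1.6))); st()
robot.line_to([.51,.04,.045],velocity=.12); st()
r=robot.line_to([.51,.04,.026],velocity=.03,f_stop=4); print(r); st()
fingers.gripper_to(1.0); st()
robot.pause(.2)
im=snap("side","pics/p1s.png");
robot.line_to([.51,.04,.17],velocity=.2); st()
a=snap("side","pics/p2s.png"); b=snap("top","pics/p2t.png")
E
python3 s3.py
```

```text
t 7.68 tcp [0.5101 0.0411 0.1599] rot [-179.9    0.     1.7] gap 0.654 F [ 0.5  0.3 -6.6]
t 8.79 tcp [0.511  0.0399 0.0458] rot [-1.8e+02 -1.0e-01  1.6e+00] gap 0.652 F [ 0.3  0.4 -6.6]
True
t 9.31 tcp [0.5099 0.0403 0.0298] rot [-180.     0.     1.6] gap 0.65 F [-0.5 -0.2  3.9]
t 9.72 tcp [0.5075 0.0405 0.0282] rot [180.    0.3   1.6] gap 1.004 F [-0.2 -0.  -0.2]
t 10.82 tcp [0.5091 0.0403 0.169 ] rot [-180.     0.4    1.6] gap 0.998 F [-0.3  0.  -0.8]
```

View pics/p2s.png

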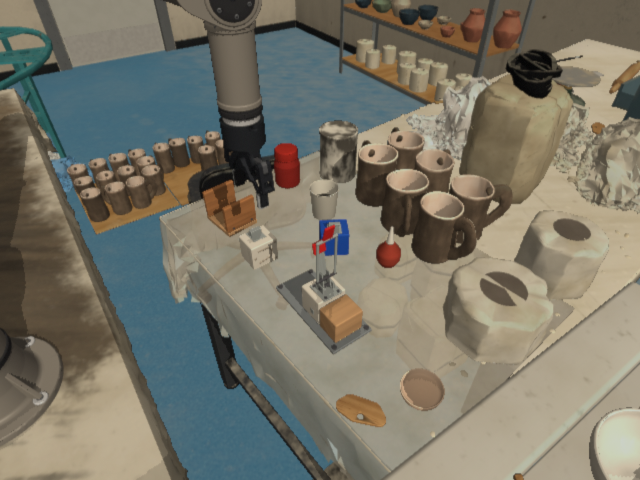

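View pics/p2t.png

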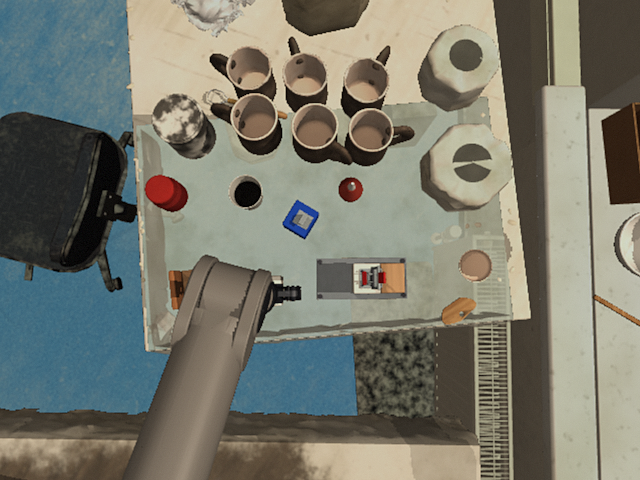

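The half stands upright on the table at side (258,246), with its patterned face towards the stand. I check the lever and loop angles on the first top frame, then regrasp by the y sides with the body leaning away from the lever.

```bash
cat >> h.py <<'E'
def levpt(a,d,off=6): return np.array([36+d*np.cos(a)-off*np.sin(a),80+d*np.sin(a)+off*np.cos(a)])
def hinge(a): return np.array([36+20*np.cos(a-.2),80+20*np.sin(a-.2)])
def looppt(a,phi,d): return hinge(a)+d*np.array([np.cos(phi),np.sin(phi)])
def tcp_for(half_xyz_mm, R, gx=-6, gz=32):
    """TCP so that the half's origin is at given stand coords"""
    x,y,z=half_xyz_mm; return stw(x+gx,y,z+gz)+.002*R.as_matrix()[:,2]
E
cat > s4.py <<'E'
from h import *
for a in (1.75,1.85,1.95):
    p=levpt(a,82); w=stw(p[0],0,p[1]); print(a,p.round(),proj("top",w).round(1),proj("side",w).round(1))
for f in (1.4,1.5,1.57,1.65,1.75):
    p=looppt(1.85,f,22+91); w=stw(p[0],0,p[1]); print(f,p.round(),proj("top",w).round(1),proj("side",w).round(1))
R=ori(91.6,-25); tz=R.as_matrix()[:,2]
half=np.array([.5085,.0403,0]); hx=Rz(SY)@[1,0,0]
t=half-.006*hx+[0,0,.032]+.002*tz
robot.line_to([.51,.06,.20],velocity=.25)
robot.move_to(list(t-.11*tz),rpy(R)); st()
r=robot.line_to(list(t),velocity=.12,f_stop=8); print(r); st()
fingers.gripper_to(0.0,50); st()
snap("side","pics/r1s.png")
robot.line_to(list(t+[0,0,.03]),velocity=.1); st()
snap("side","pics/r2s.png");snap("top","pics/r2t.png")
E
python3 s4.py
```

```text
1.75 [ 15. 160.] [[365.3 278.2]] [[318.9 245.4]]
1.85 [  8. 157.] [[361.  278.2]] [[316.3 243.9]]
1.95 [  0. 154.] [[356.9 278.3]] [[313.7 243. ]]
1.4 [ 54. 211.] [[389.5 277.7]] [[332.8 234. ]]
1.5 [ 42. 213.] [[383.3 277.8]] [[328.6 229.7]]
1.57 [ 35. 213.] [[378.8 277.9]] [[325.7 227. ]]
1.65 [ 25. 213.] [[373.7 278. ]] [[322.3 224.3]]
1.75 [ 14. 211.] [[367.3 278.1]] [[318.3 221.4]]
t 12.16 tcp [0.5068 0.0903 0.1297] rot [-180.    25.1   91.4] gap 1.001 F [-0.4 -0.8  0.5]
False
t 13.22 tcp [0.5091 0.0459 0.0307] rot [179.9  25.   91.6] gap 0.999 F [0.3 0.3 0.5]
t 13.57 tcp [0.5099 0.0465 0.0311] rot [179.8  24.9  91.6] gap 0.721 F [1.8 1.5 5.1]
t 14.07 tcp [0.5074 0.0457 0.0594] rot [-179.9   25.    91.6] gap 0.719 F [ 0.2  0.5 -7. ]
```

View pics/r2s.png

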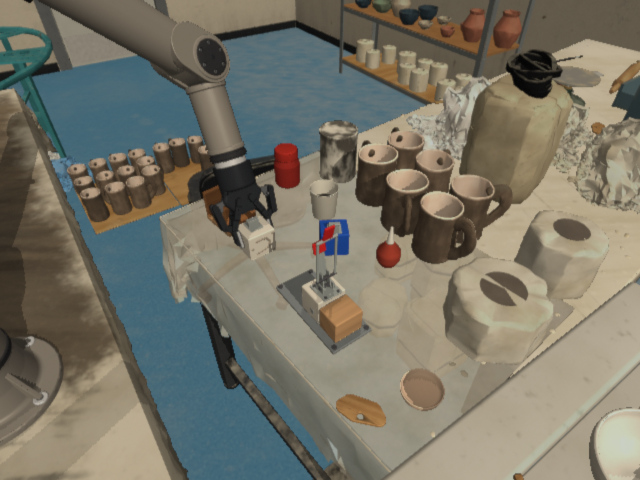

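View pics/r2t.png

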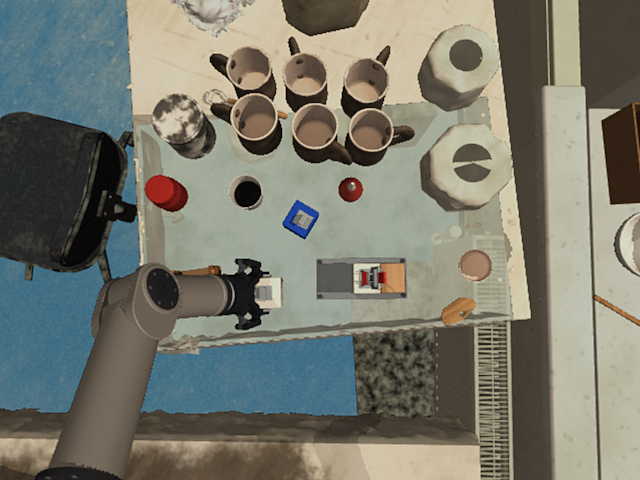

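The regrasp holds: gap 0.72, about 61 mm, and the half is level at top (266,291). I bring it over the plate with a gap and check alignment.

```bash
cat > s5.py <<'E'
from h import *
R=ori(91.6,-25)
robot.line_to(list(tcp_for((-110,0,30),R)),velocity=.15)
robot.line_to(list(tcp_for((-42,0,26),R)),velocity=.12); st()
robot.line_to(list(tcp_for((-42,0,11),R)),velocity=.05,f_stop=5); st()
a=snap("top","pics/q1t.png"); b=snap("side","pics/q1s.png")
crop(a,310,245,105,65,7,"pics/q1tc.png"); crop(b,270,215,105,140,4,"pics/q1sc.png")
E
python3 s5.py
```

```text
t 15.51 tcp [ 0.5362 -0.0878  0.0559] rot [180.   24.9  91.7] gap 0.723 F [ 0.2 -0.2 -5.7]
t 15.96 tcp [ 0.5356 -0.0888  0.0407] rot [-179.9   25.    91.7] gap 0.717 F [-0.4  0.5 -6.3]
```

View pics/q1tc.png

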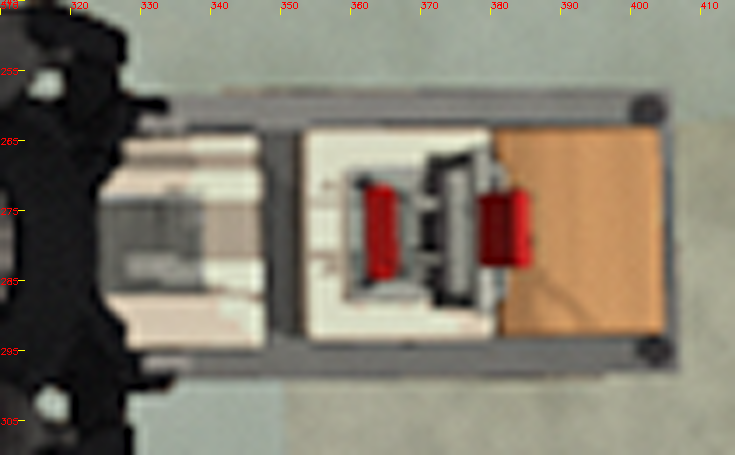

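View pics/q1sc.png

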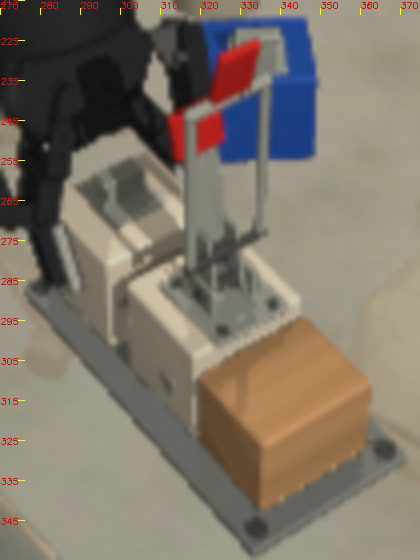

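The loose half sits about 1 px (2 mm) towards stand -y, and its yaw matches within about 0.5°. I shift it +2 mm, slide it to contact and set it down.

```bash
cat > s6.py <<'E'
from h import *
R=ori(91.6,-25)
robot.line_to(list(tcp_for((-40,2,10),R)),velocity=.05)
r=robot.line_to(list(tcp_for((-22,2,10),R)),velocity=.03,f_stop=4); print(r); st()
p=np.array(robot.current_tool_pos()); 
r=robot.line_to(list(p-[0,0,.006]),velocity=.02,f_stop=4); print(r); st()
p=np.array(robot.current_tool_pos()); hx=Rz(SY)@[1,0,0]
r=robot.line_to(list(p+.006*hx),velocity=.02,f_stop=6); print(r); st()
a=snap("top","pics/u1t.png"); b=snap("side","pics/u1s.png")
crop(a,310,245,105,65,7,"pics/u1tc.png"); crop(b,270,215,105,140,4,"pics/u1sc.png")
E
python3 s6.py
```

```text
True
t 16.73 tcp [ 0.5379 -0.0999  0.0392] rot [-180.    24.9   91.6] gap 0.72 F [0.1 1.3 3.3]
True
t 16.93 tcp [ 0.538  -0.0999  0.0393] rot [-179.8   24.9   91.6] gap 0.724 F [-2.   0.7  5.7]
True
t 17.18 tcp [ 0.5381 -0.1001  0.0393] rot [-179.8   24.8   91.7] gap 0.722 F [-0.7  0.2  3.9]
```

View pics/u1tc.png

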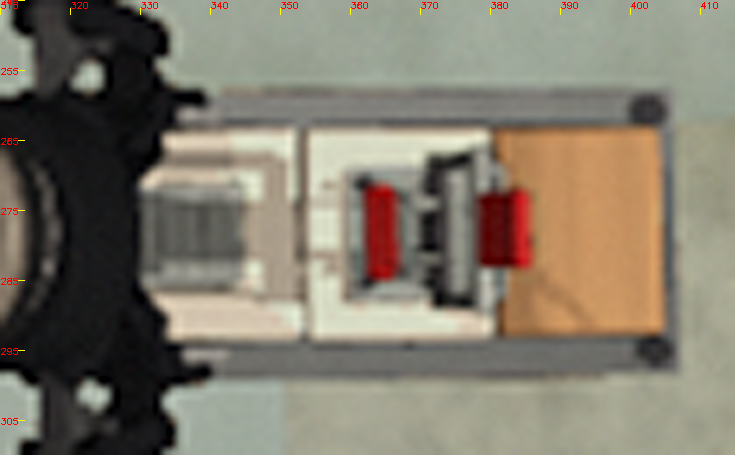

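View pics/u1sc.png

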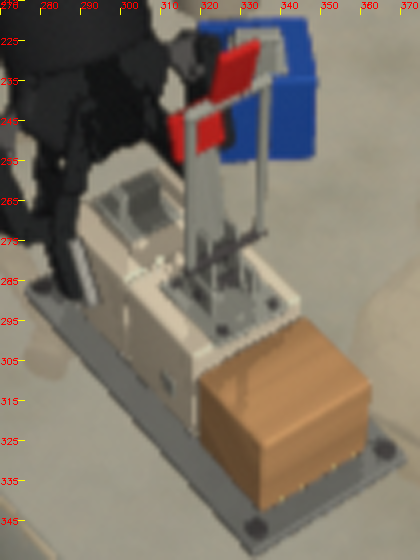

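The half is on the plate and in line, but a seam line of about 1.5 mm still shows at column 352. I push it further shut before releasing.

```bash
cat > s7.py <<'E'
from h import *
hx=Rz(SY)@[1,0,0]
p=np.array(robot.current_tool_pos())
robot.line_to(list(p+[0,0,.0005]),velocity=.02); st()
p=np.array(robot.current_tool_pos()); 
r=robot.line_to(list(p+.008*hx),velocity=.02,f_stop=14); print(r); st()
p=np.array(robot.current_tool_pos()); r=robot.line_to(list(p-[0,0,.004]),velocity=.02,f_stop=5); print(r); st()
a=snap("top","pics/u2t.png"); crop(a,310,245,105,65,7,"pics/u2tc.png")
E
python3 s7.py
```

```text
t 17.57 tcp [ 0.5378 -0.1001  0.0395] rot [-179.5   24.7   91.8] gap 0.718 F [-0.  -0.4 -1.2]
True
t 17.82 tcp [ 0.5378 -0.1002  0.0395] rot [-179.5   24.5   91.8] gap 0.722 F [-2.1  1.3  4.2]
True
t 18.03 tcp [ 0.538  -0.1001  0.0395] rot [-179.4   24.6   91.9] gap 0.717 F [-0.5  1.7  5.3]
```

View pics/u2tc.png

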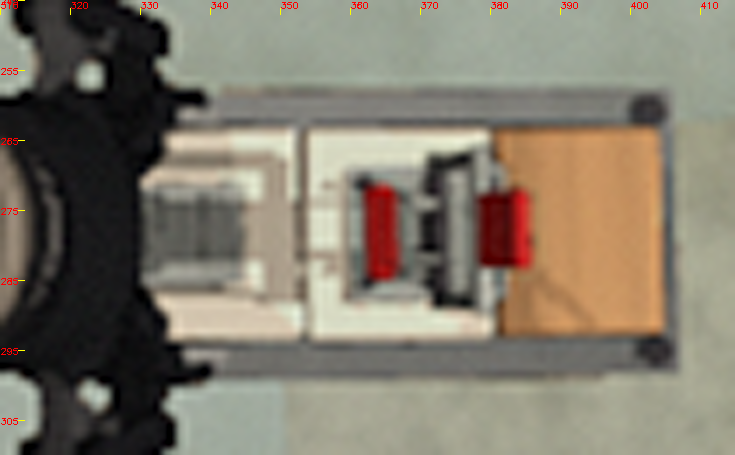

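```bash
cat > s8.py <<'E'
from h import *
fingers.gripper_to(1.0); st()
robot.pause(.2)
R=Ro.from_euler('xyz',robot.current_eef_rot(),degrees=True); tz=R.as_matrix()[:,2]
p=np.array(robot.current_tool_pos())
robot.line_to(list(p-.12*tz+[0,0,.02]),velocity=.2); st()
a=snap("top","pics/v1t.png"); b=snap("side","pics/v1s.png")
crop(a,310,245,105,65,7,"pics/v1tc.png"); crop(b,270,215,105,140,4,"pics/v1sc.png")
E
python3 s8.py
```

```text
t 18.45 tcp [ 0.5372 -0.0998  0.0384] rot [-179.3   24.6   91.9] gap 1.001 F [-0.3  0.1 -1. ]
t 19.49 tcp [ 0.5362 -0.0503  0.1668] rot [-179.2   24.6   91.9] gap 1.002 F [ 0.1 -0.4 -0.4]
```

View pics/v1tc.png

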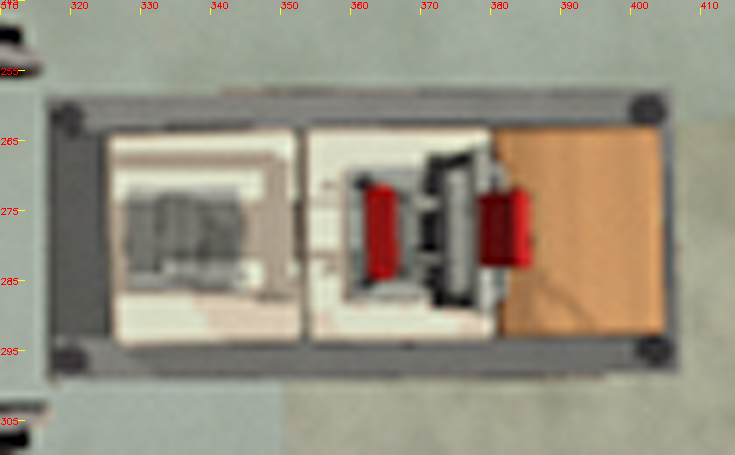

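View pics/v1sc.png

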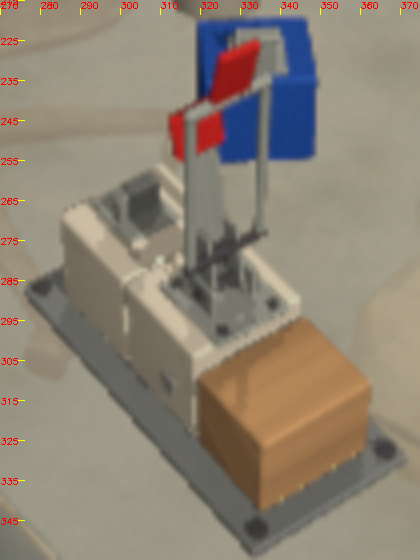

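The half is seated in line: loose columns 325–352, fixed from 353, seam line under 2 mm. The lever is at about 1.77 rad and the loop at about 86° from +x. Next I push the red tab over towards the keeper with closed fingers.

```bash
cat > s9.py <<'E'
from h import *
R=ori(91.6)
p=np.array(robot.current_tool_pos()); robot.line_to(list(p+[0,.0,.15]),velocity=.25)
fingers.gripper_to(0.0)
robot.move_to(list(stw(78,0,310)),rpy(R)); st()
r=robot.line_to(list(stw(78,0,214)),velocity=.2,f_stop=5); print(r); st()
a=snap("side","pics/w0s.png"); crop(a,270,175,105,140,4,"pics/w0sc.png")
r=robot.line_to(list(stw(20,0,214)),velocity=.07,f_stop=6); print(r); st()
a=snap("side","pics/w1s.png"); crop(a,270,175,105,140,4,"pics/w1sc.png")
E
python3 s9.py
```

```text
t 21.8 tcp [ 0.539  -0.2155  0.3101] rot [180.   -0.   91.4] gap -0.001 F [ 0.3  1.3 -0.2]
False
t 22.43 tcp [ 0.5406 -0.2127  0.2147] rot [179.9   0.   91.8] gap -0.003 F [ 1.1 -1.2  1. ]
False
t 23.46 tcp [ 0.5377 -0.1569  0.2141] rot [180.    0.   91.5] gap 0.002 F [ 0.3  0.2 -0.2]
```

View pics/w0sc.png

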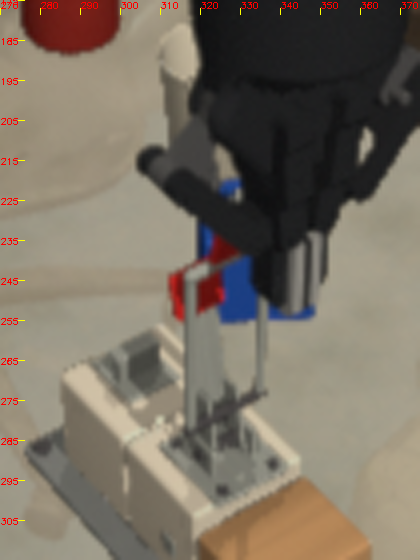

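View pics/w1sc.png

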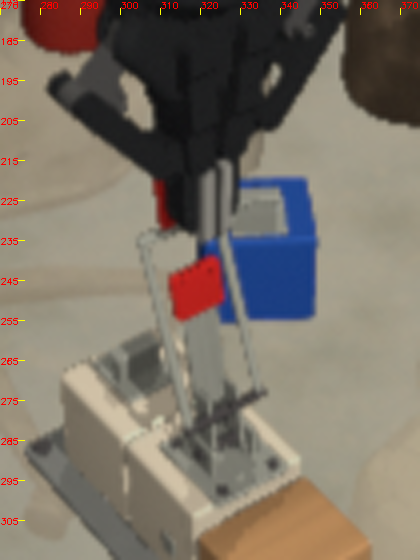

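The loop moves with the fingers and the lever grip stays still at side (318,246). I continue the push.

```bash
cat > s10.py <<'E'
from h import *
for x in (-5,-25):
    r=robot.line_to(list(stw(x,0,214)),velocity=.07,f_stop=6); print(r); st()
    a=snap("side",f"pics/w2s{x}.png"); crop(a,270,175,105,140,4,f"pics/w2sc{x}.png")
E
python3 s10.py
```

```text
False
t 24.02 tcp [ 0.5373 -0.1305  0.214 ] rot [180.    0.   91.7] gap 0.001 F [0.1 0.  0.1]
False
t 24.5 tcp [ 0.5367 -0.1104  0.214 ] rot [180.   -0.   91.7] gap 0.002 F [0.1 0.2 0.4]
```

View pics/w2sc-25.png

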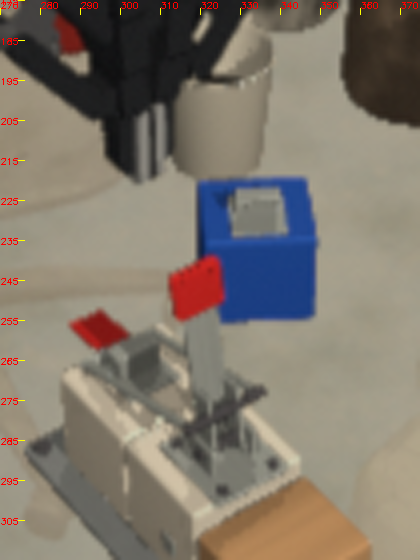

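The loop has dropped onto the half, with its tab at side (294,257). I move the arm aside and verify that the bar is behind the hook.

```bash
cat > s11.py <<'E'
from h import *
a_=1.77
H=hinge(a_)
for zb in (71,74,84,87):   # bar centre height, stand frame
    dx=np.sqrt(91**2-(H[1]-zb)**2); phi=np.arctan2(zb-H[1],-dx)
    b=looppt(a_,phi,91); t=looppt(a_,phi,107); w=lambda p:stw(p[0],0,p[1])
    print(zb,"bar half-x",round(b[0]+28,1),"bar",proj("top",w(b)).round(1),proj("side",w(b)).round(1),"tab",proj("top",w(t)).round(1),proj("side",w(t)).round(1))
robot.line_to(list(stw(-70,0,260)),velocity=.25)
robot.line_to(list(stw(-150,0,260)),velocity=.25); st()
a=snap("side","pics/x1s.png"); crop(a,270,215,75,80,7,"pics/x1sc.png")
a=snap("top","pics/x1t.png"); crop(a,310,245,105,65,7,"pics/x1tc.png")
E
python3 s11.py
```

```text
71 bar half-x -22.2 bar [[329.2 278.8]] [[299.3 261.1]] tab [[321.8 279. ]] [[295.1 258.6]]
74 bar half-x -23.2 bar [[328.8 278.8]] [[299.  259.7]] tab [[321.3 279. ]] [[294.7 257. ]]
84 bar half-x -25.6 bar [[327.7 278.8]] [[298.1 255.2]] tab [[319.9 279. ]] [[293.7 251.8]]
87 bar half-x -26.1 bar [[327.5 278.8]] [[297.9 254. ]] tab [[319.6 279. ]] [[293.4 250.3]]
t 25.43 tcp [0.5324 0.0132 0.2587] rot [-1.799e+02  1.000e-01  9.160e+01] gap -0.001 F [-0.4 -0.3  0.2]
```

View pics/x1sc.png

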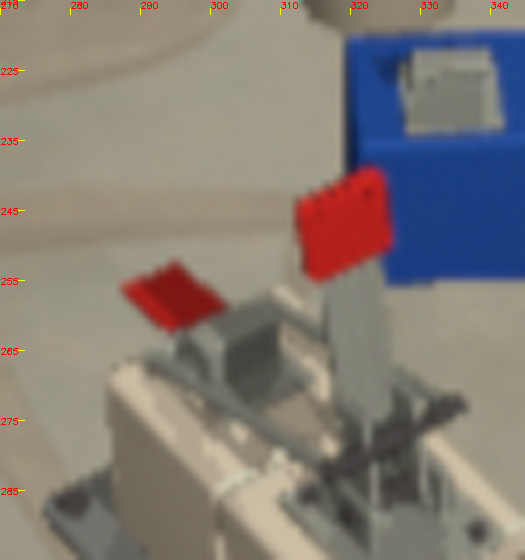

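View pics/x1tc.png

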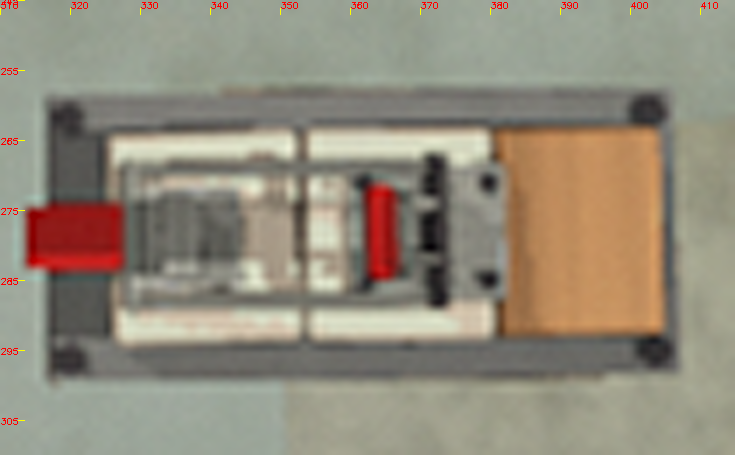

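The tab matches a bar height of about 73 mm in the stand frame, so the bar lies on the half's top, behind the hook and below the lip. Now I sweep the lever over in an arc from the keeper side.

```bash
cat > s12.py <<'E'
from h import *
def tcp(a,d=80,ov=2):
    c=levpt(a,d,9.5-ov); return list(stw(c[0]-11,0,c[1]+17))
R=ori(91.6)
print([robot.inverse_kinematics(tcp(a),rpy(R)) is not None for a in (1.7,1.2,.8,.4,0)])
robot.line_to(list(stw(-45,0,178)),rpy(R),velocity=.2); st()
for a in (1.7,1.55,1.4,1.25,1.1,.95,.8,.65):
    r=robot.line_to(tcp(a),velocity=.1,f_stop=12); print(a,r,np.round(robot.current_contact_force(),1))
    if r: break
st()
a=snap("side","pics/y1s.png"); crop(a,270,195,105,140,4,"pics/y1sc.png")
E
python3 s12.py
```

```text
[True, True, True, True, True]
t 26.34 tcp [ 0.5366 -0.0906  0.1785] rot [179.9  -0.   91.6] gap 0.002 F [ 0.9 -0.2  0.6]
1.7 False [-0.5 -0.4 -0.1]
1.55 False [-0.1  0.1  0.2]
1.4 False [ 1.4 -0.5 -0. ]
1.25 False [ 0.2  0.2 -1.1]
1.1 False [0.6 0.3 0. ]
0.95 False [0.9 0.2 0.6]
0.8 False [-0.4  0.4 -1.3]
0.65 False [-2.  -0.  -1.2]
t 28.88 tcp [ 0.5391 -0.2207  0.151 ] rot [-179.9    0.    91.5] gap 0.003 F [-2.  -0.  -1.2]
```

View pics/y1sc.png

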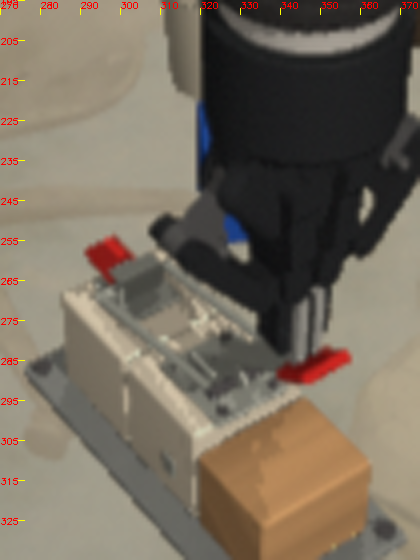

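The lever grip follows, now at side (349,288), and the tab has moved in towards the hook. I continue to home and press.

```bash
cat > s13.py <<'E'
from h import *
def tcp(a,d=80,ov=2):
    c=levpt(a,d,9.5-ov); return list(stw(c[0]-11,0,c[1]+17))
for a in (.5,.35,.2,.1,0):
    r=robot.line_to(tcp(a),velocity=.08,f_stop=18); print(a,r,np.round(robot.current_contact_force(),1))
    if r: break
st()
p=np.array(robot.current_tool_pos())
r=robot.line_to(list(p-[0,0,.012]),velocity=.03,f_stop=15); print(r); st()
a=snap("side","pics/z1s.png")
p=np.array(robot.current_tool_pos())
robot.line_to(list(p+[0,0,.15]),velocity=.2); st()
robot.line_to(list(p+[0,-.15,.2]),velocity=.3)
a=snap("side","pics/z2s.png"); crop(a,270,215,105,140,4,"pics/z2sc.png")
a=snap("top","pics/z2t.png"); crop(a,310,245,105,65,7,"pics/z2tc.png"); st()
E
python3 s13.py
```

```text
0.5 False [-0.1  0.5 -0.7]
0.35 False [-0.5 -0.9 -0.7]
0.2 False [ 0.2 -0.   0.5]
0.1 False [-0.4  0.4 -0.6]
0 False [-0.1  1.4  8.7]
t 30.33 tcp [ 0.5418 -0.2417  0.1065] rot [179.8   0.   91.6] gap 0.0 F [-0.1  1.4  8.7]
True
t 30.55 tcp [ 0.5419 -0.2417  0.1065] rot [179.8  -0.   91.6] gap 0.002 F [-1.9  0.5  7.3]
t 31.51 tcp [ 0.5413 -0.2411  0.2549] rot [-1.80e+02 -1.00e-01  9.16e+01] gap -0.001 F [-1.1  0.3 -0.1]
t 32.28 tcp [ 0.5427 -0.3894  0.3052] rot [179.9  -0.2  91.8] gap 0.001 F [ 0.  -0.2 -0. ]
```

View pics/z2sc.png

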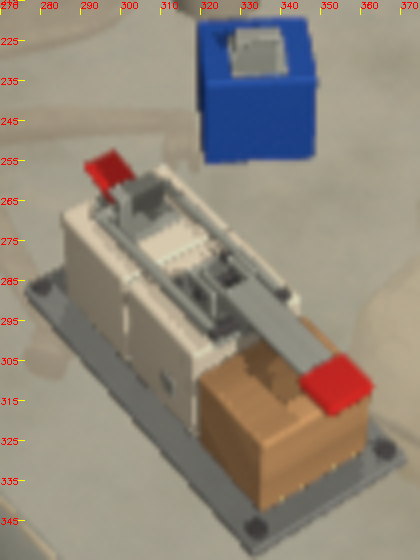

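View pics/z2tc.png

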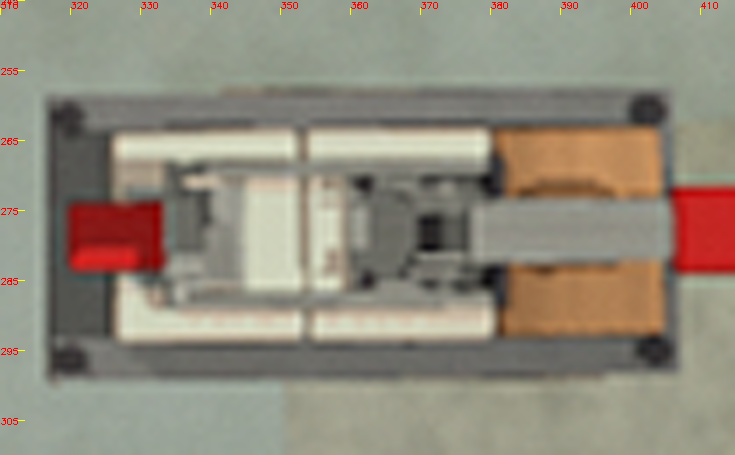

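```bash
cat > s14.py <<'E'
from h import *
for a in (0,.05,.1,.15,.2):
    p=levpt(a,82,9); w=stw(p[0],0,p[1]); print(a,proj("side",w).round(1),proj("top",w).round(1))
for zb in (71,76,80,87):
    b=stw(-38,0,zb); t=stw(-38-21,0,zb-(100-80)*0+0); print(zb,"bar",proj("side",b).round(1),proj("top",b).round(1),"tab~",proj("side",t).round(1),proj("top",t).round(1))
for l in ("lever_tip","loop_tab","loop_bar"):
    for n in("side","top"): print(l,n,[(np.round(d["rect"],1).tolist(),round(d["p"],2)) for d in recognise(l,n)][:2])
im=cv2.imread("pics/z2s.png"); crop(im[:,:,::-1],285,245,90,75,8,"pics/z3.png")
E
python3 s14.py
```

```text
0 [[354.8 309.8]] [[413.3 277.6]]
0.05 [[354.7 308.1]] [[413.4 277.6]]
0.1 [[354.5 306.2]] [[413.4 277.6]]
0.15 [[354.3 304.3]] [[413.3 277.6]]
0.2 [[354.  302.3]] [[413.1 277.6]]
71 bar [[302.9 264.7]] [[335.2 278.8]] tab~ [[296.8 258.6]] [[324.9 278.9]]
76 bar [[302.8 262.8]] [[335.3 278.7]] tab~ [[296.7 256.7]] [[325.  278.9]]
80 bar [[302.7 261.3]] [[335.4 278.7]] tab~ [[296.6 255.2]] [[325.  278.9]]
87 bar [[302.6 258.6]] [[335.5 278.7]] tab~ [[296.5 252.5]] [[325.  278.9]]
lever_tip side [([327.8, 284.1, 70.8, 64.1], 0.64)]
lever_tip top [([367.7, 276.2, 97.0, 21.3], 0.9), ([338.5, 279.4, 27.8, 36.5], 0.42)]
loop_tab side [([314.2, 273.6, 48.5, 45.9], 0.7)]
loop_tab top [([348.4, 278.0, 56.9, 20.3], 0.93)]
loop_bar side [([314.2, 274.9, 48.2, 45.3], 0.52), ([326.4, 284.2, 71.3, 65.0], 0.52)]
loop_bar top [([349.1, 278.8, 63.0, 25.8], 0.85)]
```

View pics/z3.png

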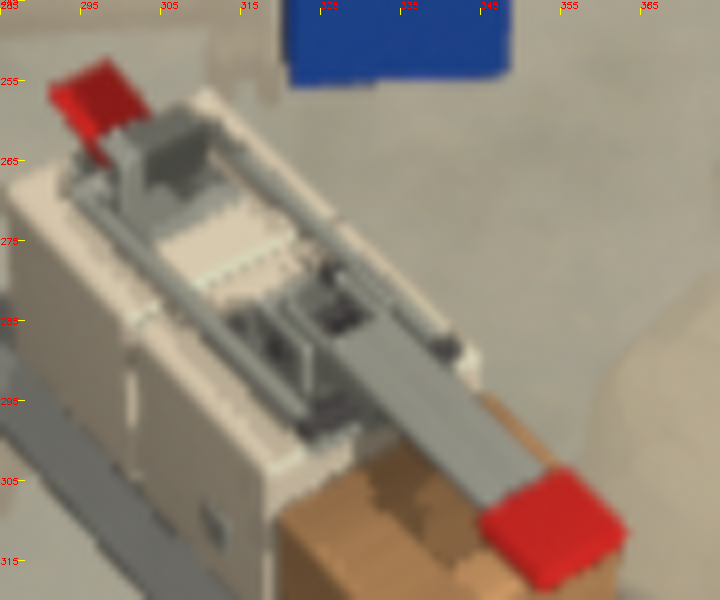

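```bash
python3 -c "
from h import *
st(); workorder.close_job()"
```

```text
t 32.58 tcp [ 0.5423 -0.3906  0.3066] rot [ 1.799e+02 -1.000e-01  9.170e+01] gap 0.002 F [0.3 0.3 0.2]
the job is handed in; nothing more can be done
```

I finished the whole job and handed it in at about 32.6 s of the 72 s allowed; no verdict is reported.

**What I did:**
- I lifted the half from the bay and stood it on the open table.
- I took it again by its two y sides and seated it against the fixed half.
- I tipped the loop over the keeper hook with closed fingers, then swept and pressed the lever home.

**Last checks:**
- **Lever:** the grip at side (354.4, 310.9) is within about 1 px of the prediction for 0 rad. The fingertips stopped at z = 89.5 mm, the expected top of a shut grip.
- **Loop:** the bar shows under the keeper's lip, and the tab position fits a bar at keeper height.
- **Half:** it stands upright, with its sides in line with the fixed half to within about 1 px (2 mm).
- **Bystanders and arm:** the arm did not touch any of the bystanders, and it is now clear of everything.

**Less certain:**
- When I set the half down, a seam line of 1–2 mm and a yaw of about 1.5° were left. Pushing did not remove them. Once clamped, the half had shifted about 1 px towards the fixed half and looked flush.
- I did not measure the loop's pull. I infer it from the lever lying home and the bar under the lip.
- For the loop and lever points, the recognition boxes covered the whole part, so I used my own pixel measurements instead.

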